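# Roll the flask home under the tiers

## Task

Roll the steel flask along the table, in under the bottom tier, and stop it on the dark silicone grip strip so that its whole tube rests on the strip and it lies still. Roll it gently, without picking it up or batting it, and leave everything else where it stands.

Things in the scene. Friction and masses are not known exactly. Their poses are not given: they have to be found in the camera images.
- flask: steel flask lying on its side on the table in front of the tiers; origin in the middle of its straight tube, on its axis (its y), 42 mm above what it lies on. Tube 84 mm across, 160 mm long; 56 mm wide cap ends 119 mm out on its +y side. 0.3 to 0.6 kg, too fat to grip. Pushed low on its near side it rolls ahead of the hand: by up to 15 mm at 20 mm/s, 45 mm at 40 mm/s, half that on the strip
- flask_base_end (a point): centre of the flask's flat base, on its axis, 80 mm from the origin of flask
- flask_cap_end (a point): shoulder end of the flask's straight tube, on its axis, 80 mm from the origin of flask towards the cap
- strip_middle (a point): middle of the top face of the dark ribbed silicone grip strip, fixed flat on the table under the lower tier: 54 mm wide along its x axis, 300 mm long along its y axis, 1.5 mm thick. Its +x axis points away from the robot, in under the tiers, square to their front. At the start the flask lies 105 to 150 mm in front of it, turned by up to 0.12 rad from parallel
- shelf_edge (a point): middle of the front edge of the lower of two fixed, stacked tiers of white wire, at its deck's underside, 157 mm above the table; +x points in under the tiers, y along the edge. Tiers 240 mm deep, 420 mm wide, open in front between legs 394 mm apart; upper deck 150 mm above the lower. The strip's middle lies 60 to 75 mm in behind this edge, so a hand must slant in under the deck
- ball_center (a point): rubber ball on the upper tier, 64 mm across; its centre
- treat_jar: ceramic treat jar with a cork-style lid, 100 mm across, 115 mm high, on the lower tier; origin at the centre of its underside
- pin_brush: pin brush, 220 mm long, lying pins up on the upper tier; origin on its underside, 85 mm from the handle's end
- tall_can: food can standing under the lower tier behind the strip, 66 mm across, 105 mm high; origin at the centre of its underside
- flat_can: flat food can standing under the lower tier behind the strip, 68 mm across, 40 mm high; origin at the centre of its underside
- bowl: steel bowl beside the flask's way (left), 150 mm across, 50 mm high; origin at the centre of its underside
- lead_reel: retractable lead case lying beside the flask's way (right), 100 mm disc 32 mm thick with a loop handle reaching 96 mm from its centre; origin at the centre of the disc's underside
Not all that is in view belongs to the job. Leave any green or turquoise look-alike of the flask alone.

How it is judged:
By the outcome, as a careful person would: the job done as asked, in the order asked, and still so for the second after the job is handed in, with the robot touching nothing.
It also fails if it takes over 48 s, if anything falls off the work surface, if the arm or the gripper's body presses on something with over 40 N, if the wrist force passes 120 N, or if a joint passes its speed limit or range.

## Robot

A 6-joint arm with a two-finger parallel gripper is mounted at the origin on the work surface. World frame = base frame: x ahead of the robot, y to its left, z up, the work surface at z = 0. Lengths are in mm, angles in rad, forces in N, time in s.
With the tool pointing down it reaches from about 350 to 975 mm from the base axis. Payload 7.1 kg.
Tool frame: the origin (TCP) lies midway between the tips of the shut fingers; the grasp point (between the pads) lies 19 mm behind it (ctrl.grasp_offset is the distance from the TCP to the grasp point, in mm); z points along the fingers, y is the line along which they close (so a half turn about z gives the same grasp; the last joint's range is limited). The gripper opens to 88 mm and grips with 3 to 60 N. Pads are 20 mm wide; open, the fingers measure 115 mm over their backs; the gripper's body (75 mm by 178 mm) begins 61 mm behind the grasp point.
Start: joints at [1.162, 0.423, 1.63, -0, 1.089, -0.019], TCP at [237.47, 578.111, 222.675] pointing down, gripper open.
Joint ranges: [-3, 3], [-0.9, 2.11], [0.09, 2.58], [-1.31, 4.45], [0.11, 2.69], [-2.54, 2.54]. Speed limits (rad/s): [2.39, 2.39, 3.01, 3.14, 3.14, 3.14].

## Interface

Orientations are given as a rotation vector (axis times angle).
In Python, from workcell import ctrl gives the robot as it stands. The module is installed in compiled form; this text tells all that it offers.
- The arm moves only by the tool servo_tool, never from a script. Its argument "rows" is a list of rows, each a list of 7 numbers: the turn, a rotation vector about the tool's x, y, z as a fraction of full scale, then the shift along the tool's x, y, z as a fraction of full scale, then the finger opening in mm, from 0 to 87.8. A call has 1 to 10 rows; each row is the pose to reach, as a shift and turn from the pose commanded when the call began, along the tool's axes at that moment; what a row does not reach only later rows make up. Full scale, the value 1, is 20 cm for a shift and 1.5 rad for a turn. A row lasts 1/8 s, in which the tool goes at most 62.5 mm and 10.7 degrees, less where a joint would pass 70% of its speed; a pose out of reach is approached as far as the arm can. A call with a number of a shift or a turn outside -1 to 1 is refused whole. A call with a gripper value outside its range is refused whole. The fingers move at their own pace and stop on an object; the grip force is fixed at half the most. Time passes only in rows, so rows that repeat a pose let the fingers close. It gives the time, the measured TCP pose, the force, the opening and the grip force at its end, in the units of the state.
- ctrl.get_obs(): the state, without advancing time (a new reading comes with each control period).
- ctrl.get_image(name): name is "scene" or "top" or "wrist"; returns (picture, depth): 420x560x3 uint8, red, green, blue; 420x560 float32, mm along the optical axis (not along the pixel's ray), 0 where there is no reading.
- ctrl.camera_info(name): a dict with "intrinsics" (3x3 intrinsics, pixels), "R" (3x3) and "t" (3): a world point X has camera coordinates R X + t. Camera axes: x right, y down, z forward; pixel columns grow to the right and rows downward; lengths in mm; the calibration is good to about 2 mm. The wrist camera is an equidistant fisheye: a pixel r from the principal point sees the ray r / f radians off the axis. A picture is of the moment at which its call begins: read the wrist's pose just before it. camera_info takes no time and is no camera call; for the wrist camera it gives the pose at the moment of the call.
- ctrl.close_job(): hands the job in; it is judged then, once.
The state is a dict: "t": time; "qpos": joint angles; "qvel": joint speeds; "joint_torque": joint torques, N m; "ee_pos": TCP position; "orientation": TCP orientation; "ft_force": force on the tool from outside, world axes, zero at the start; "moment": the same for the moment, N m; "width": finger opening in mm; "grasp_force": force on a finger pad.
Only numpy, scipy, OpenCV 4.12 (cv2) and the standard library are available. Lean on these libraries where they do the work, as an engineer would, in place of code of your own. Each camera call takes 0.05 s, during which the arm holds its last target. There are 200 camera calls.

## Working session

There is one attempt and no reset: what is moved stays moved. The work goes in short steps, Python scripts to look and compute and a tool call to move; the robot and the scene stay as the last step left them, time stands still between calls to the robot, and variables do not carry over. Pictures are saved under pics/ and viewed, at most 10 in all, crops included, and the job is handed in when it is done.

Besides the shell and the picture viewer there is one more tool, called after ">>>" as name(argument=value, ...), one argument or row to a line, values as JSON. servo_tool: Moves the arm, as the interface text tells. Its arguments: {"type":"object","properties":{"rows":{"type":"array","items":{"type":"array","items":{"type":"number"}}}},"required":["rows"]}

```bash
mkdir -p pics; cat > h.py <<'E'
import numpy as np, cv2
from workcell import ctrl
from scipy.spatial.transform import Rotation as Ro
def cloud(name):
    im,d=ctrl.get_image(name); c=ctrl.camera_info(name)
    K=np.array(c["intrinsics"]);R=np.array(c["R"]);t=np.array(c["t"])
    v,u=np.mgrid[0:d.shape[0],0:d.shape[1]]
    P=np.stack([(u-K[0,2])/K[0,0]*d,(v-K[1,2])/K[1,1]*d,d],-1)
    return im,d,(P-t)@R
E
python3 - <<'E'
from h import *
for n in("scene","top"):
    im,d,W=cloud(n); np.savez("%s0.npz"%n,im=im,d=d,W=W); cv2.imwrite("pics/%s0.png"%n,im[...,::-1])
    c=ctrl.camera_info(n); print(n,(-np.array(c["R"]).T@np.array(c["t"])).round())
o=ctrl.get_obs(); print(o["t"],o["ee_pos"],o["orientation"],o["width"])
E
```

```text
scene [ 541. -398. 1348.]
top [ 423.  -14. 1316.]
0.1 [237.26685869 577.68023618 221.98533539] [-6.08374898e-01 -3.08183267e+00  2.07036157e-03] 87.9464421458901
```

View pics/scene0.png

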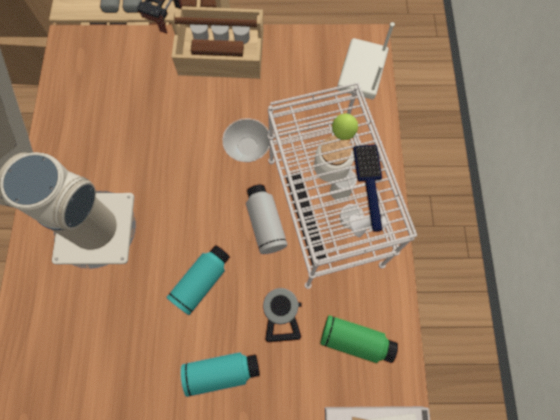

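View pics/top0.png

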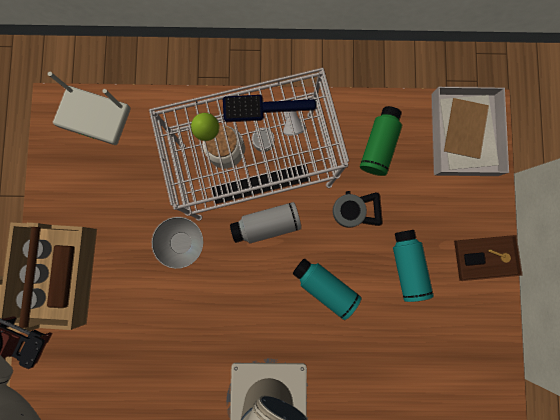

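Top view: the steel flask is at about (267,223) with its cap at (237,232). The look-alikes are teal (328,290), teal (412,266) and green (381,142), so I choose the grey one. The strip shows dark through the wires from (213,192) to (307,172). The bowl is at (178,243) and the reel at (350,210).

```bash
python3 - <<'E'
from h import *
for n in("top","scene"):
    z=np.load(n+"0.npz"); im,d,W=z["im"],z["d"],z["W"]; Z=W[...,2]
    hsv=cv2.cvtColor(im,cv2.COLOR_RGB2HSV)
    uv=np.mgrid[0:420,0:560]
    if n=="top": box=(uv[0]>195)&(uv[0]<250)&(uv[1]>225)&(uv[1]<305)
    else: box=(uv[0]>180)&(uv[0]<258)&(uv[1]>242)&(uv[1]<290)
    m=box&(Z>30)&(Z<110)
    P=W[m]; print(n,"flask n",len(P),"zmax",np.percentile(P[:,2],[50,99]).round(1))
    T=P[(P[:,2]>55)]; c,s,_=None,None,None
    xy=T[:,:2]; r=cv2.minAreaRect(xy.astype(np.float32)); 
    # circle fit: axis direction via PCA
    vv=np.linalg.svd(xy-xy.mean(0),full_matrices=False)[2][0]; vv*=np.sign(vv[1])
    print(" mean",xy.mean(0).round(1),"axis",vv.round(3),"rect",r)
    nrm=np.array([vv[1],-vv[0]]); a=P[:,:2]@vv; b=P[:,:2]@nrm
    tube=P[:,2]>74; print(" tube a range (z>74)",np.percentile(a[tube],[0,1,99,100]).round(1),"all a",np.percentile(a,[0,1,99,100]).round(1))
    tm=(P[:,2]>55)&(a<a[tube].max()); A=np.c_[2*b[tm],2*P[tm,2],np.ones(tm.sum())]; so=np.linalg.lstsq(A,b[tm]**2+P[tm,2]**2,rcond=None)[0]; print(" cyl b,z,r",so[0],so[1],np.sqrt(so[2]+so[0]**2+so[1]**2))
    am=(a[tube].min()+a[tube].max())/2; print(" center",(am*vv+so[0]*nrm).round(1))
    # strip
    m=(hsv[...,2]<45)&(abs(Z)<12)
    if n=="top": m&=(uv[0]>160)&(uv[0]<205)&(uv[1]>200)&(uv[1]<320)
    else: m&=(uv[0]>165)&(uv[0]<270)&(uv[1]>285)&(uv[1]<335)
    S=W[m][:,:2]; r=cv2.minAreaRect(S.astype(np.float32)); print(" strip n",len(S),r, S.mean(0).round(1))
    # deck
    for lo,hi in((150,175),(295,330)):
        m=(Z>lo)&(Z<hi)&(hsv[...,1]<60)&(W[...,0]>450)&(W[...,0]<1000)
        if m.sum()>20:
            r=cv2.minAreaRect(W[m][:,:2].astype(np.float32)); print(" deck",lo,m.sum(),r)
            print(cv2.boxPoints(r).round())
cv2.imwrite("pics/c.png",cv2.resize(np.load("top0.npz")["im"][150:260,140:370,::-1],None,fx=3.4,fy=3.4,interpolation=cv2.INTER_CUBIC))
E
```

```text
top flask n 1861 zmax [76.5 87.4]
 mean [507.8   9.1] axis [-0.275  0.961] rect ((507.48834228515625, 14.916275024414062), (81.02473449707031, 199.188720703125), 15.883817672729492)
 tube a range (z>74) [-225.  -222.4  -57.7  -28.3] all a [-225.  -222.6  -28.7  -25.7]
 cyl b,z,r 492.08785420849716 51.413024272490475 33.377770489867146
 center [507.9  13.7]
 strip n 774 ((634.255859375, 28.802276611328125), (52.60540771484375, 297.46148681640625), 14.775440216064453) [633.5  33.2]
 deck 150 1861 ((701.05712890625, 223.38766479492188), (818.2460327148438, 358.1982727050781), 85.17868041992188)
[[ 488. -169.]
 [ 845. -199.]
 [ 914.  616.]
 [ 557.  646.]]
 deck 295 3617 ((690.5984497070312, 47.75172424316406), (241.0628204345703, 416.4642639160156), 14.792860984802246)
[[ 521.  218.]
 [ 627. -184.]
 [ 860. -123.]
 [ 754.  280.]]
scene flask n 1820 zmax [75.8 87.9]
 mean [511.4   4.5] axis [-0.279  0.96 ] rect ((509.3053283691406, 16.065048217773438), (80.51728820800781, 200.46778869628906), 16.511091232299805)
 tube a range (z>74) [-225.7 -224.4  -63.   -31.5] all a [-226.8 -225.4  -30.5  -26.2]
 cyl b,z,r 493.38803484351433 52.18900710312414 32.712058757075965
 center [509.7  14. ]
 strip n 33 ((643.408203125, 35.001060485839844), (16.922773361206055, 262.5889587402344), 14.373563766479492) [635.4  64.8]
 deck 150 1802 ((705.101318359375, 222.24293518066406), (821.873046875, 359.5810241699219), 85.66101837158203)
[[ 495. -174.]
 [ 853. -201.]
 [ 915.  618.]
 [ 557.  646.]]
 deck 295 3724 ((692.093994140625, 49.48826599121094), (241.52569580078125, 420.6269836425781), 14.83816909790039)
[[ 521.  222.]
 [ 629. -185.]
 [ 863. -123.]
 [ 755.  284.]]
```

View pics/c.png

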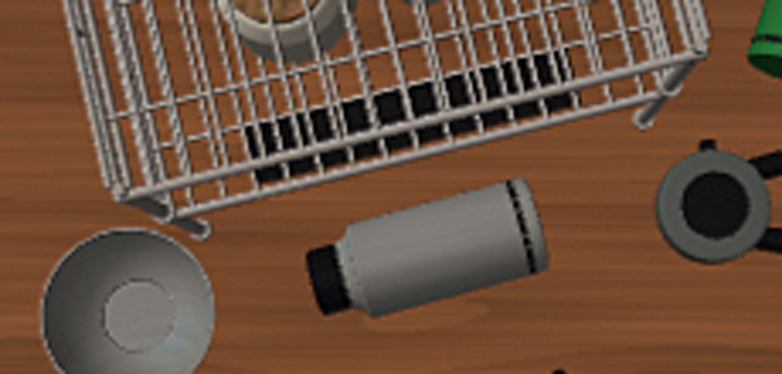

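The crop confirms the plain steel flask with its black cap towards the bowl (+y). Next I check clearances behind it in the strip frame: teal flask, bowl and reel.

```bash
python3 - <<'E'
from h import *
z=np.load("top0.npz"); im,W=z["im"],z["W"]; h=cv2.cvtColor(im,cv2.COLOR_RGB2HSV)
C=np.array([634.3,28.8]); xs=np.array([.967,.2555]); ys=np.array([-.2555,.967])
def rep(n,r0,r1,c0,c1):
    P=W[r0:r1,c0:c1].reshape(-1,3); P=P[P[:,2]>15]; a=(P[:,:2]-C)@xs; b=(P[:,:2]-C)@ys
    print(n,"xs",np.percentile(a,[1,99]).round(),"ys",np.percentile(b,[1,99]).round(),"z",np.percentile(P[:,2],99).round())
    return P,a,b
P,a,b=rep("teal",255,325,285,368)
for k in (-100,-120,-140): 
    m=b>k; print(k, a[m].max() if m.any() else None, a[m].min() if m.any() else None)
rep("bowl",212,272,148,208); rep("reel",188,232,328,386); rep("flask",200,246,226,304)
rc=np.array([C-(xs*70),C-xs*125])
print(rc)
E
```

```text
teal xs [-434. -215.] ys [-186.   12.] z 1316.0
-100 -215.1427502322317 -399.5957200928666
-120 -215.1427502322317 -424.3476644417748
-140 -215.1427502322317 -443.05276516517273
bowl xs [-188.  -44.] ys [186. 348.] z 213.0
reel xs [-210.  -96.] ys [-331. -187.] z 41.0
flask xs [-169.  -57.] ys [-78. 115.] z 168.0
[[566.61    10.915 ]
 [513.425   -3.1375]]
```

```bash
cat >> h.py <<'E'
C=np.array([634.3,28.8]); xs=np.array([.967,.2555,0]); ys=np.array([-.2555,.967,0]); zz=np.array([0,0,1.])
def Rt(deg):
    t=np.radians(deg); tz=np.sin(t)*xs-np.cos(t)*zz
    return np.stack([np.cross(ys,tz),ys,tz],1)
def rel(a,b,z,deg,o=None):
    o=o or ctrl.get_obs(); R0=Ro.from_rotvec(o["orientation"]).as_matrix()
    p=np.r_[C,0]+a*xs+b*ys+[0,0,z]
    d=R0.T@(p-o["ee_pos"]); r=Ro.from_matrix(R0.T@Rt(deg)).as_rotvec()
    return (r/1.5).round(3),(d/200).round(3)
def where():
    o=ctrl.get_obs(); q=o["ee_pos"]-np.r_[C,0]; R=Ro.from_rotvec(o["orientation"]).as_matrix()
    print("t",round(o["t"],2),"a,b,z",(q@xs).round(1),(q@ys).round(1),q[2].round(1),"tilt",np.degrees(np.arctan2(R[:,2]@xs,-R[2,2])).round(1),"yb",(R[:,1]@xs).round(3),"F",np.round(o["ft_force"],1),"q",np.round(o["qpos"],2))
E
python3 -c "
from h import *
where(); print(rel(-190,0,222,0)); print(rel(-190,0,222,12))"
```

```text
t 0.1 a,b,z -243.7 632.2 222.0 tilt -0.0 yb 0.604 F [ 0.  -0.2 -0.2] q [ 1.16  0.42  1.63 -0.    1.09 -0.02]
(array([-0.001, -0.   , -0.432]), array([-2.122, -2.358,  0.003]))
(array([-0.046, -0.135, -0.43 ]), array([-2.122, -2.358,  0.003]))
```

>>> servo_tool(
  rows=[
    [0,0,0,-0.15,-0.17,0,87.8],
    [0,0,0,-0.35,-0.39,0,87.8],
    [0,0,0,-0.55,-0.61,0,87.8],
    [0,0,0,-0.75,-0.83,0,87.8],
    [0,0,0,-0.9,-1.0,0,87.8],
  ],
)

```text
t: 0.72
ee_pos: [328.1, 322.5, 222.5]
orientation: [-0.609, -3.082, 0.001]
ft_force: [1.6, 0.2, -0.3]
width: 88.0
grasp_force: 0.0
```

>>> servo_tool(
  rows=[
    [0,0,0,-0.2,-0.22,0,87.8],
    [0,0,0,-0.4,-0.44,0,87.8],
    [0,0,0,-0.6,-0.66,0,87.8],
    [0,0,0,-0.8,-0.88,0,87.8],
    [0,0,0,-0.9,-1.0,0,87.8],
  ],
)

```text
t: 1.35
ee_pos: [418.9, 68.9, 222.7]
orientation: [0.612, 3.081, -0.0]
ft_force: [0.1, 0.3, 0.1]
width: 87.5
grasp_force: 0.0
```

```bash
python3 -c "
from h import *
where(); print(rel(-190,0,222,12)); print(rel(-190,0,130,12))"
```

```text
t 1.35 a,b,z -198.1 93.8 222.7 tilt 0.0 yb 0.606 F [0.1 0.3 0.1] q [ 0.14  0.12  2.05 -0.    0.97 -1.04]
(array([-0.046, -0.135, -0.432]), array([-0.316, -0.349,  0.003]))
(array([-0.046, -0.135, -0.432]), array([-0.316, -0.349,  0.463]))
```

>>> servo_tool(
  rows=[
    [-0.01,-0.03,-0.1,-0.1,-0.1,0,87.8],
    [-0.02,-0.06,-0.2,-0.2,-0.22,0,87.8],
    [-0.03,-0.09,-0.3,-0.28,-0.31,0.1,87.8],
    [-0.046,-0.135,-0.432,-0.316,-0.349,0.25,87.8],
    [-0.046,-0.135,-0.432,-0.316,-0.349,0.46,87.8],
    [-0.046,-0.135,-0.432,-0.316,-0.349,0.46,87.8],
  ],
)

```text
t: 2.1
ee_pos: [447.6, -17.3, 128.2]
orientation: [-0.38, 2.915, 0.044]
ft_force: [-0.4, 0.6, -0.8]
width: 87.7
grasp_force: 0.0
```

```bash
python3 -c "
from h import *
where(); print(rel(-190,0,18,12))
im,d=ctrl.get_image('wrist'); cv2.imwrite('pics/w1.png',im[...,::-1])
"
```

```text
t 2.1 a,b,z -192.3 3.2 128.2 tilt 11.7 yb -0.001 F [-0.4  0.6 -0.8] q [-0.12  0.26  2.2   0.16  0.5  -2.09]
(array([ 0.002, -0.004,  0.   ]), array([ 0.1  , -0.018,  0.542]))
```

View pics/w1.png

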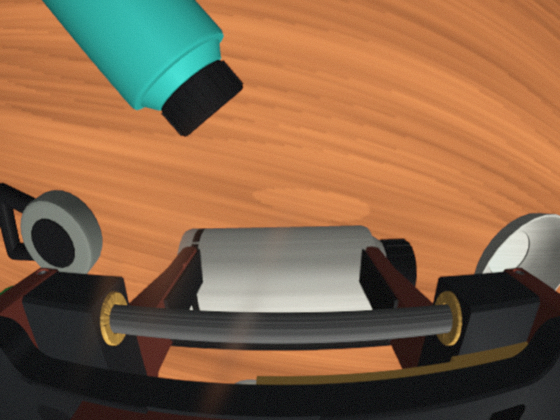

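The wrist view shows the steel flask centred between the fingers at (280,270), with the teal cap behind it at (200,95) and clear. J5 looks tight for tilting, so I fit a simple kinematic model from the recorded poses and check joint feasibility along the push.

```bash
cat > k.py <<'E'
from h import *
from scipy.optimize import least_squares
def fk(q,p):
    r0,h,l1,l2,L,e=p
    rot=lambda a,x: Ro.from_euler(a,x)
    R1=rot('z',q[0]); A=R1*rot('y',q[1]); B=R1*rot('y',q[1]+q[2]); T=B*rot('z',q[3])*rot('y',q[4])*rot('z',q[5])
    return R1.apply([r0,0,h])+A.apply([0,0,l1])+B.apply([e,0,l2])+T.apply([0,0,L]),T.as_matrix()
lo=np.array([-3,-.9,.09,-1.31,.11,-2.54]);hi=np.array([3,2.11,2.58,4.45,2.69,2.54])
E
python3 - <<'E'
from k import *
o=ctrl.get_obs()
S=[([1.162,.423,1.63,0,1.089,-.019],[237.47,578.111,222.675]),([.14,.12,2.05,0,.97,-1.04],[418.9,68.9,222.7]),(o["qpos"],o["ee_pos"])]
f=lambda p: np.r_[np.concatenate([ (fk(q,p)[0]-x)*w for (q,x),w in zip(S,(1,.2,1))]), (p-[0,350,550,480,250,0])*.002]
s=least_squares(f,[0,350,550,480,250,0]); print(s.x.round(1),f(s.x)[:9].round(1))
print(fk(S[2][0],s.x)[1].round(2),Ro.from_rotvec(o["orientation"]).as_matrix().round(2))
c=ctrl.camera_info("wrist"); R=np.array(c["R"]); cp=-R.T@np.array(c["t"]); print("cam in tool",(Ro.from_rotvec(o["orientation"]).as_matrix().T@(cp-o["ee_pos"])).round())
np.save("p.npy",s.x)
E
```

```text
[ -9.3 571.1 535.4 541.1 461.8 139.8] [10.9 -4.7  0.1  0.1 -2.  -0.5  0.  -0.1  0. ]
[[ 0.26 -0.95  0.2 ]
 [-0.97 -0.25  0.05]
 [-0.   -0.21 -0.98]] [[-0.95 -0.26  0.2 ]
 [-0.25  0.97  0.05]
 [-0.21  0.   -0.98]]
cam in tool [  72.    0. -162.]
```

>>> servo_tool(
  rows=[
    [0,-0.1,0,0,0,0,87.8],
    [0,-0.2,0,0,0,0,87.8],
    [0,-0.23,0,0,0,0,87.8],
    [0,-0.23,0,0,0,0,87.8],
  ],
)

```text
t: 2.65
ee_pos: [458.4, 6.6, 166.2]
orientation: [-0.324, 2.622, 0.037]
ft_force: [-0.3, 0.2, -0.3]
width: 88.0
grasp_force: 0.0
```

```bash
python3 - <<'E'
from k import *
where(); o=ctrl.get_obs()
q0=[-.12,.26,2.2,.16,.5,-2.09]
S=[([1.162,.423,1.63,0,1.089,-.019],[237.47,578.111,222.675]),([.14,.12,2.05,0,.97,-1.04],[418.9,68.9,222.7]),(q0,[447.6,-17.3,128.2]),(o["qpos"],o["ee_pos"])]
f=lambda p: np.r_[np.concatenate([ (fk(q,p)[0]-x)*w for (q,x),w in zip(S,(1,.2,.2,1))]), (p-[0,350,550,480,250,0])*.002]
s=least_squares(f,[0,350,550,480,250,0]); print(s.x.round(1),f(s.x)[:12].round(1)); p=s.x; np.save("p.npy",p)
# IK along path for both rolls
for flip in (0,1):
  q=np.array(q0)+[0,0,0,0,0,np.pi*flip]
  for a,z,th in ((-190,128,12),(-190,18,12),(-171,18,12),(-150,18,12),(-120,18,20),(-100,18,28),(-80,18,36),(-60,18,42),(-45,18,42)):
    Rw=Rt(th); 
    if flip: Rw=Rw@np.diag([-1,-1,1.])
    Rw=Rw@Ro.from_euler('z',-90,degrees=True).as_matrix().T if 0 else Rw@Ro.from_euler('z',np.pi/2).as_matrix()
    X=np.r_[C,0]+a*xs+[0,0,z]
    def g(q):
        x,R=fk(q,p); return np.r_[(x-X)/100,(R-Rw).ravel()]
    best=least_squares(g,q,bounds=(lo-2.5,hi+2.5)); q=best.x
    print(flip,a,th,q.round(2),"cost",round(best.cost,4),"OK" if ((q>lo)&(q<hi)).all() else "BAD")
E
```

```text
t 2.65 a,b,z -175.8 23.5 166.2 tilt 28.6 yb 0.021 F [-0.3  0.2 -0.3] q [-0.1   0.14  2.35  0.67  0.21 -2.54]
[-38.4 464.9 563.4 554.1 387.  126.3] [11.  -4.5  0.1 -1.4 -2.2 -0.5 -3.6 -0.9 -1.6  0.6 -1.8  0.3]
0 -190 12 [-0.06  0.26  2.17  0.04  0.52 -5.04] cost 0.0024 BAD
0 -190 12 [-0.05  0.53  2.16  0.04  0.25 -5.04] cost 0.003 BAD
0 -171 12 [-0.04  0.54  2.13  0.05  0.28 -5.04] cost 0.0025 BAD
0 -150 12 [-0.03  0.55  2.09  0.06  0.3  -5.04] cost 0.0019 BAD
0 -120 20 [-0.01  0.57  2.12  0.08  0.12 -5.04] cost 0.0067 BAD
0 -100 28 [-0.12  0.62  2.16 -1.04 -0.2  -4.02] cost 0.0 BAD
0 -80 36 [-0.15  0.69  2.19 -0.63 -0.4  -4.45] cost 0.0 BAD
0 -60 42 [-0.16  0.76  2.19 -0.53 -0.56 -4.57] cost 0.0 BAD
0 -45 42 [-0.14  0.76  2.17 -0.53 -0.54 -4.55] cost 0.0 BAD
1 -190 12 [-0.11  0.26  2.17  0.15  0.52 -2.06] cost 0.0 OK
1 -190 12 [-0.11  0.53  2.16  0.29  0.26 -2.21] cost 0.0 OK
1 -171 12 [-0.09  0.54  2.13  0.26  0.28 -2.16] cost 0.0 OK
1 -150 12 [-0.07  0.56  2.09  0.23  0.31 -2.11] cost 0.0 OK
1 -120 20 [-0.09  0.58  2.12  0.81  0.16 -2.71] cost 0.0 BAD
1 -100 28 [-0.12  0.62  2.16  2.1   0.2  -4.02] cost 0.0 BAD
1 -80 36 [-0.15  0.69  2.19  2.51  0.4  -4.45] cost 0.0 BAD
1 -60 42 [-0.16  0.76  2.19  2.61  0.56 -4.57] cost 0.0 BAD
1 -45 42 [-0.14  0.76  2.17  2.61  0.54 -4.55] cost 0.0 BAD
```

```bash
python3 - <<'E'
from h import *
o=ctrl.get_obs(); R0=Ro.from_rotvec(o["orientation"])
Rg=Ro.from_matrix(Rt(12))*Ro.from_euler('z',1.3)
p=np.r_[C,0]-195*xs+[0,0,135]
print(((R0.inv()*Rg).as_rotvec()/1.5).round(3),(R0.inv().apply(p-o["ee_pos"])/200).round(3))
E
sed -i 's/    return np.stack(\[np.cross(ys,tz),ys,tz\],1)/    return np.stack([np.cross(-ys,tz),-ys,tz],1)/' h.py
```

```text
[0.104 0.181 0.855] [ 0.159 -0.114  0.095]
```

>>> servo_tool(
  rows=[
    [0.01,0.02,0.1,0.04,-0.03,0.02,87.8],
    [0.03,0.05,0.22,0.08,-0.06,0.05,87.8],
    [0.04,0.07,0.34,0.12,-0.09,0.07,87.8],
    [0.055,0.1,0.46,0.16,-0.11,0.09,87.8],
    [0.07,0.12,0.58,0.16,-0.11,0.09,87.8],
    [0.085,0.15,0.7,0.16,-0.11,0.09,87.8],
    [0.1,0.17,0.82,0.16,-0.11,0.09,87.8],
    [0.104,0.18,0.855,0.16,-0.11,0.09,87.8],
  ],
)

```text
t: 3.65
ee_pos: [444.9, -21.6, 134.4]
orientation: [1.495, 2.585, 0.217]
ft_force: [-0.3, 0.0, -0.4]
width: 87.8
grasp_force: 0.0
```

```bash
python3 -c "
from h import *
where(); print(rel(-195,0,120,14))"
```

```text
t 3.65 a,b,z -196.1 -0.4 134.4 tilt 11.8 yb 0.945 F [-0.3  0.  -0.4] q [-0.13  0.24  2.21  0.16  0.51 -0.78]
(array([-0.023,  0.018,  1.223]), array([ 0.005, -0.009,  0.072]))
```

>>> servo_tool(
  rows=[
    [0,0,0.12,0,0,0,87.8],
    [0,0,0.24,0,0,0,87.8],
    [0,0,0.36,0,0,0,87.8],
    [0,0,0.48,0,0,0,87.8],
    [0,0,0.6,0,0,0,87.8],
    [0,0,0.72,0,0,0,87.8],
    [0,0,0.84,0,0,0,87.8],
    [0,0,0.9,0,0,0,87.8],
  ],
)

```text
t: 4.65
ee_pos: [444.6, -21.7, 134.3]
orientation: [2.889, 1.125, 0.32]
ft_force: [1.5, -0.2, -0.4]
width: 88.1
grasp_force: 0.0
```

```bash
python3 -c "
from h import *
where(); print(rel(-190,0,120,14),rel(-190,0,18,14))"
```

```text
t 4.65 a,b,z -196.3 -0.3 134.3 tilt 11.9 yb 0.456 F [ 1.5 -0.2 -0.4] q [-0.13  0.24  2.21  0.16  0.51  0.57]
(array([-0.005,  0.025,  0.323]), array([0.015, 0.006, 0.076])) (array([-0.005,  0.025,  0.323]), array([-0.077, -0.044,  0.576]))
```

>>> servo_tool(
  rows=[
    [0,0.01,0.12,0,0,0,87.8],
    [0,0.02,0.24,0,0,0.04,87.8],
    [-0.005,0.025,0.323,0,0,0.1,87.8],
    [-0.005,0.025,0.323,-0.02,-0.01,0.22,87.8],
    [-0.005,0.025,0.323,-0.05,-0.03,0.36,87.8],
    [-0.005,0.025,0.323,-0.06,-0.035,0.48,87.8],
    [-0.005,0.025,0.323,-0.077,-0.044,0.56,87.8],
    [-0.005,0.025,0.323,-0.077,-0.044,0.576,87.8],
    [-0.005,0.025,0.323,-0.077,-0.044,0.576,87.8],
  ],
)

```text
t: 5.78
ee_pos: [450.3, -18.8, 17.7]
orientation: [-3.059, -0.401, -0.378]
ft_force: [-0.5, 0.4, -0.3]
width: 87.5
grasp_force: 0.0
```

```bash
python3 -c "
from h import *
where(); print(rel(-165,0,18,15)); print(rel(-140,0,18,16)); 
im,d,W=cloud('top'); cv2.imwrite('pics/t2.png',cv2.resize(im[140:330,140:400,::-1],None,fx=3,fy=3))
im,d=ctrl.get_image('wrist'); cv2.imwrite('pics/w2.png',im[...,::-1])"
```

```text
t 5.78 a,b,z -190.0 1.0 17.7 tilt 14.1 yb 0.002 F [-0.5  0.4 -0.3] q [-0.13  0.53  2.26  0.64  0.16  0.56]
(array([-0.001,  0.01 ,  0.001]), array([0.121, 0.005, 0.029]))
(array([-0.001,  0.022,  0.001]), array([0.243, 0.006, 0.059]))
```

View pics/w2.png

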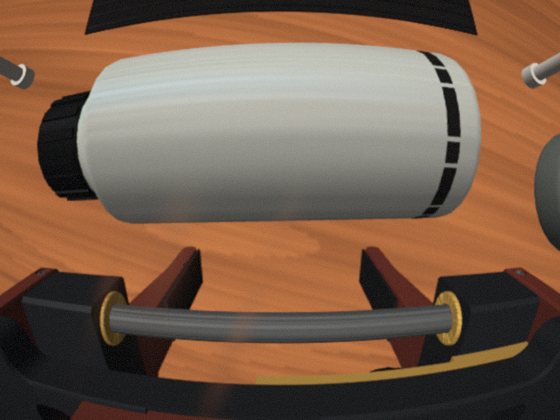

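>>> servo_tool(
  rows=[
    [0,0,0,0.012,0,0.003,87.8],
    [0,0,0,0.024,0,0.006,87.8],
    [0,0,0,0.036,0,0.009,87.8],
    [0,0,0,0.048,0,0.012,87.8],
    [0,0,0,0.06,0,0.015,87.8],
    [0,0,0,0.072,0,0.018,87.8],
    [0,0,0,0.084,0,0.021,87.8],
    [0,0,0,0.096,0,0.024,87.8],
    [0,0,0,0.108,0,0.027,87.8],
    [0,0,0,0.12,0,0.03,87.8],
  ],
)

```text
t: 7.12
ee_pos: [473.6, -12.5, 17.6]
orientation: [-3.06, -0.398, -0.378]
ft_force: [0.4, -0.1, -0.1]
width: 87.7
grasp_force: 0.0
```

>>> servo_tool(
  rows=[
    [0,0,0,0.012,0,0.003,87.8],
    [0,0,0,0.024,0,0.006,87.8],
    [0,0,0,0.036,0,0.009,87.8],
    [0,0,0,0.048,0,0.012,87.8],
    [0,0,0,0.06,0,0.015,87.8],
    [0,0,0,0.072,0,0.018,87.8],
    [0,0,0,0.084,0,0.021,87.8],
    [0,0,0,0.096,0,0.024,87.8],
    [0,0,0,0.108,0,0.027,87.8],
    [0,0,0,0.12,0,0.03,87.8],
  ],
)

```text
t: 8.38
ee_pos: [497.4, -6.1, 17.6]
orientation: [-3.06, -0.398, -0.378]
ft_force: [-0.4, 0.9, -0.4]
width: 87.6
grasp_force: 0.0
```

```bash
cat >> h.py <<'E'
def flask(save=None):
    "grey flask in wrist view: near/far edges of its tube by fisheye depth points, strip frame"
    o=ctrl.get_obs(); c=ctrl.camera_info("wrist"); im,d=ctrl.get_image("wrist")
    K=np.array(c["intrinsics"]);R=np.array(c["R"]);t=np.array(c["t"])
    v,u=np.mgrid[0:420,0:560]; x=(u-K[0,2])/K[0,0]; y=(v-K[1,2])/K[1,1]; r=np.hypot(x,y)+1e-9
    s=np.tan(np.minimum(r,1.5))/r; P=(np.stack([x*s*d,y*s*d,d],-1)-t)@R
    if save: cv2.imwrite(save,im[...,::-1])
    q=P-np.r_[C,0]; a=q@xs; b=q@ys; Z=P[...,2]; val=im.max(-1)
    hsv=cv2.cvtColor(im,cv2.COLOR_RGB2HSV)
    m=(d>0)&(Z>60)&(Z<92)&(abs(b)<70)&(hsv[...,1]<70)&(v<235)&(a>-180)&(a<60)
    for lo_ in (-65,-20,25):
        k=m&(b>lo_)&(b<lo_+40)
        if k.sum()>30:
            A=a[k];zf=Z[k]; w=abs(zf-zf.max())<60
            f=np.polyfit(A,zf,2); print(" b",lo_+20,"n",k.sum(),"apex a",(-f[1]/2/f[0]).round(1),"z",np.polyval(f,-f[1]/2/f[0]).round(1),"curv",f[0].round(4))
    k=(d>0)&(abs(Z)<12)&(val<60)&(v<235)
    if k.sum()>100: print(" strip n",k.sum(),"a",np.percentile(a[k],[1,99]).round(1),"b",np.percentile(b[k],[1,99]).round(1),"z",np.median(Z[k]).round(1))
E
python3 -c "
from h import *
where(); flask('pics/w3.png'); where(); print(rel(-125,0,18,14))"
```

```text
t 8.38 a,b,z -141.3 1.2 17.6 tilt 14.1 yb 0.0 F [-0.4  0.9 -0.4] q [-0.09  0.55  2.16  0.41  0.21  0.83]
 b -45 n 14775 apex a -91.3 z 83.9 curv -0.0141
 b 0 n 17654 apex a -92.2 z 83.8 curv -0.0141
 b 45 n 14724 apex a -93.1 z 83.8 curv -0.0141
 strip n 25936 a [-24.2  28. ] b [-143.4  146.6] z 1.3
t 8.43 a,b,z -140.8 1.1 17.7 tilt 14.1 yb 0.0 F [ 0.6 -0.1  0.9] q [-0.09  0.55  2.16  0.41  0.21  0.83]
(array([-0.001, -0.001,  0.   ]), array([0.077, 0.006, 0.018]))
```

View pics/w3.png

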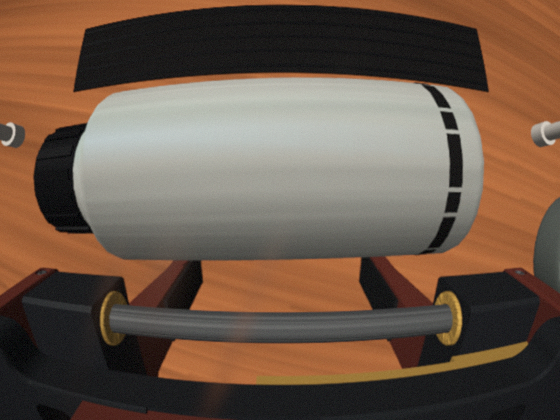

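The wrist view shows the flask at the fingertips, at (275,170), nearly parallel to the strip at (280,45). The depth fit puts the flask axis 92 mm in front of the strip middle. I push about 15 mm more, then tilt.

>>> servo_tool(
  rows=[
    [0,0,0,0.012,0,0.003,87.8],
    [0,0,0,0.024,0,0.006,87.8],
    [0,0,0,0.036,0,0.009,87.8],
    [0,0,0,0.048,0,0.012,87.8],
    [0,0,0,0.06,0,0.015,87.8],
    [0,0,0,0.07,0,0.018,87.8],
    [0,0,0,0.075,0,0.018,87.8],
    [0,0,0,0.078,0,0.018,87.8],
    [0,0,0,0.078,0,0.018,87.8],
  ],
)

```text
t: 9.55
ee_pos: [512.8, -2.0, 17.9]
orientation: [-3.06, -0.398, -0.378]
ft_force: [0.3, 0.6, 0.1]
width: 87.5
grasp_force: 0.0
```

```bash
python3 -c "
from h import *
where(); flask(); print(rel(-127,0,20,14),rel(-127,0,20,28),rel(-122,0,20,42))"
```

```text
t 9.55 a,b,z -125.4 1.2 17.9 tilt 14.1 yb 0.0 F [0.3 0.6 0.1] q [-0.08  0.56  2.13  0.36  0.23  0.89]
 b -45 n 14872 apex a -74.9 z 83.9 curv -0.0143
 b 0 n 17720 apex a -75.8 z 83.8 curv -0.0142
 b 45 n 14820 apex a -76.7 z 83.8 curv -0.0142
 strip n 21254 a [-21.   28.2] b [-144.4  147.5] z 1.3
(array([-0.001, -0.001,  0.   ]), array([-0.005,  0.006, -0.012])) (array([-0.001,  0.162,  0.   ]), array([-0.005,  0.006, -0.012])) (array([-0.001,  0.325, -0.   ]), array([ 0.019,  0.006, -0.006]))
```

>>> servo_tool(
  rows=[
    [0,0,0,-0.03,0,-0.03,87.8],
    [0,0.02,0,-0.03,0.003,-0.035,87.8],
    [0,0.04,0,-0.03,0.003,-0.035,87.8],
    [0,0.06,0,-0.03,0.003,-0.035,87.8],
    [0,0.08,0,-0.03,0.003,-0.035,87.8],
    [0,0.1,0,-0.03,0.003,-0.035,87.8],
    [0,0.12,0,-0.03,0.003,-0.035,87.8],
    [0,0.14,0,-0.03,0.003,-0.035,87.8],
    [0,0.16,0,-0.03,0.003,-0.035,87.8],
  ],
)

```text
t: 10.72
ee_pos: [505.6, -4.9, 23.7]
orientation: [-2.965, -0.385, -0.738]
ft_force: [-0.0, -0.3, -0.5]
width: 87.8
grasp_force: 0.0
```

```bash
python3 -c "
from h import *
where(); print(rel(-128,0,22,42),rel(-115,0,18,42))"
```

```text
t 10.72 a,b,z -133.1 0.3 23.7 tilt 28.0 yb 0.0 F [-0.  -0.3 -0.5] q [-0.15  0.58  2.28  2.31  0.25 -1.12]
(array([-0.   ,  0.164,  0.   ]), array([0.018, 0.002, 0.019])) (array([-0.   ,  0.164,  0.   ]), array([0.066, 0.002, 0.068]))
```

J4 passed through cleanly. I finish the tilt to 42° and close up behind the flask.

>>> servo_tool(
  rows=[
    [0,0.03,0,0.01,0,0.01,87.8],
    [0,0.06,0,0.015,0,0.015,87.8],
    [0,0.09,0,0.02,0,0.02,87.8],
    [0,0.12,0,0.03,0.002,0.03,87.8],
    [0,0.15,0,0.04,0.002,0.045,87.8],
    [0,0.164,0,0.05,0.002,0.055,87.8],
    [0,0.164,0,0.055,0.002,0.06,87.8],
    [0,0.164,0,0.055,0.002,0.06,87.8],
  ],
)

```text
t: 11.72
ee_pos: [520.9, -1.0, 18.0]
orientation: [-2.826, -0.368, -1.083]
ft_force: [-1.1, -0.2, 0.4]
width: 87.8
grasp_force: 0.0
```

```bash
python3 -c "
from h import *
where(); flask(); print(rel(-100,0,18,42),rel(-75,0,18,42))"
```

```text
t 11.72 a,b,z -117.2 0.1 18.0 tilt 42.0 yb 0.001 F [-1.1 -0.2  0.4] q [-0.2   0.72  2.36  2.64  0.67 -1.52]
 b -45 n 9762 apex a -68.1 z 84.1 curv -0.0158
 b 0 n 11194 apex a -69.0 z 84.1 curv -0.0158
 b 45 n 9976 apex a -70.0 z 84.1 curv -0.0158
 strip n 512 a [-24.4  27.3] b [-147.3  150.2] z 1.4
(array([-0.001,  0.001, -0.   ]), array([0.064, 0.001, 0.058])) (array([-0.001,  0.001, -0.   ]), array([0.157, 0.001, 0.142]))
```

>>> servo_tool(
  rows=[
    [0,0,0,0.009,0,0.008,87.8],
    [0,0,0,0.018,0,0.016,87.8],
    [0,0,0,0.028,0,0.025,87.8],
    [0,0,0,0.037,0,0.033,87.8],
    [0,0,0,0.046,0,0.042,87.8],
    [0,0,0,0.056,0,0.05,87.8],
    [0,0,0,0.065,0,0.059,87.8],
    [0,0,0,0.074,0,0.067,87.8],
    [0,0,0,0.083,0,0.075,87.8],
    [0,0,0,0.09,0,0.081,87.8],
  ],
)

```text
t: 13.02
ee_pos: [544.2, 5.2, 17.8]
orientation: [-2.826, -0.367, -1.083]
ft_force: [0.1, -0.3, -0.2]
width: 87.6
grasp_force: 0.0
```

```bash
python3 -c "
from h import *
where(); flask(); print(rel(-75,0,18,42))"
```

```text
t 13.03 a,b,z -93.2 0.2 17.8 tilt 41.9 yb 0.001 F [ 0.1 -0.3 -0.2] q [-0.17  0.71  2.31  2.64  0.63 -1.49]
 b -45 n 9845 apex a -45.3 z 84.1 curv -0.0158
 b 0 n 11368 apex a -46.1 z 84.1 curv -0.0158
 b 45 n 10091 apex a -47.1 z 84.1 curv -0.0158
 strip n 761 a [-24.3  28.1] b [-147.4 -128. ] z 1.4
(array([-0.001,  0.   , -0.   ]), array([0.067, 0.001, 0.059]))
```

>>> servo_tool(
  rows=[
    [0,0,0,0.006,0,0.005,87.8],
    [0,0,0,0.012,0,0.011,87.8],
    [0,0,0,0.018,0,0.016,87.8],
    [0,0,0,0.024,0,0.022,87.8],
    [0,0,0,0.03,0,0.027,87.8],
    [0,0,0,0.036,0,0.032,87.8],
    [0,0,0,0.042,0,0.038,87.8],
    [0,0,0,0.048,0,0.043,87.8],
    [0,0,0,0.054,0,0.049,87.8],
    [0,0,0,0.06,0,0.054,87.8],
  ],
)

```text
t: 14.32
ee_pos: [559.5, 9.3, 17.6]
orientation: [-2.826, -0.367, -1.082]
ft_force: [-2.4, -0.5, 0.5]
width: 87.6
grasp_force: 0.8
```

```bash
python3 -c "
from h import *
where(); flask(); print(rel(-60,0,18,42))"
```

```text
t 14.32 a,b,z -77.3 0.3 17.6 tilt 41.9 yb 0.0 F [-2.4 -0.5  0.5] q [-0.15  0.71  2.28  2.64  0.6  -1.46]
 b -45 n 10289 apex a -32.1 z 85.0 curv -0.0162
 b 0 n 11772 apex a -32.3 z 84.9 curv -0.0161
 b 45 n 10327 apex a -32.5 z 84.9 curv -0.0162
 strip n 1027 a [-24.4  27.6] b [-147.3 -122.9] z 1.4
(array([-0.001,  0.001, -0.   ]), array([0.063, 0.001, 0.056]))
```

>>> servo_tool(
  rows=[
    [0,0,0,0.006,0,0.005,87.8],
    [0,0,0,0.012,0,0.011,87.8],
    [0,0,0,0.018,0,0.016,87.8],
    [0,0,0,0.024,0,0.022,87.8],
    [0,0,0,0.03,0,0.027,87.8],
    [0,0,0,0.036,0,0.032,87.8],
    [0,0,0,0.042,0,0.038,87.8],
    [0,0,0,0.048,0,0.043,87.8],
    [0,0,0,0.054,0,0.049,87.8],
    [0,0,0,0.06,0,0.054,87.8],
  ],
)

```text
t: 15.62
ee_pos: [575.3, 13.4, 17.7]
orientation: [-2.826, -0.367, -1.083]
ft_force: [-0.7, 0.8, -0.0]
width: 87.9
grasp_force: 0.0
```

```bash
python3 -c "
from h import *
where(); flask(); print(rel(-52,0,18,42))"
```

```text
t 15.62 a,b,z -61.0 0.2 17.7 tilt 41.9 yb 0.0 F [-0.7  0.8 -0. ] q [-0.14  0.71  2.25  2.64  0.57 -1.44]
 b -45 n 10522 apex a -15.6 z 85.7 curv -0.0161
 b 0 n 12019 apex a -15.8 z 85.7 curv -0.0161
 b 45 n 10598 apex a -16.0 z 85.6 curv -0.0162
 strip n 1514 a [-24.4  27.5] b [-147.1 -114.9] z 1.4
(array([-0.001,  0.001, -0.   ]), array([0.033, 0.001, 0.028]))
```

>>> servo_tool(
  rows=[
    [0,0,0,0.005,0,0.0045,87.8],
    [0,0,0,0.01,0,0.009,87.8],
    [0,0,0,0.015,0,0.0135,87.8],
    [0,0,0,0.02,0,0.018,87.8],
    [0,0,0,0.025,0,0.0225,87.8],
    [0,0,0,0.03,0,0.027,87.8],
    [0,0,0,0.035,0,0.0315,87.8],
    [0,0,0,0.04,0,0.036,87.8],
    [0,0,0,0.043,0,0.0385,87.8],
    [0,0,0,0.045,0,0.04,87.8],
  ],
)

```text
t: 16.92
ee_pos: [586.9, 16.5, 17.8]
orientation: [-2.826, -0.367, -1.083]
ft_force: [0.5, 0.4, 0.1]
width: 87.9
grasp_force: 0.1
```

>>> servo_tool(
  rows=[
    [0,0,0,0,0,0,87.8],
    [0,0,0,-0.02,0,-0.018,87.8],
    [0,0,0,-0.06,0,-0.054,87.8],
    [0,0,0,-0.11,0,-0.1,87.8],
    [0,0,0,-0.15,0,-0.135,87.8],
    [0,0,0,-0.15,0,-0.135,87.8],
  ],
)

```text
t: 17.68
ee_pos: [546.6, 5.9, 17.5]
orientation: [-2.826, -0.366, -1.081]
ft_force: [-0.0, 0.8, 0.3]
width: 87.6
grasp_force: 0.0
```

```bash
python3 -c "
from h import *
where(); flask('pics/w5.png')"
```

```text
t 17.68 a,b,z -90.7 0.2 17.5 tilt 41.9 yb -0.0 F [-0.   0.8  0.3] q [-0.17  0.71  2.31  2.64  0.62 -1.48]
 b -45 n 7079 apex a -4.2 z 85.6 curv -0.0171
 b 0 n 7802 apex a -4.2 z 85.6 curv -0.0169
 b 45 n 7103 apex a -4.6 z 85.6 curv -0.017
 strip n 3222 a [-24.6  27. ] b [-146.5  149.2] z 1.3
```

View pics/w5.png

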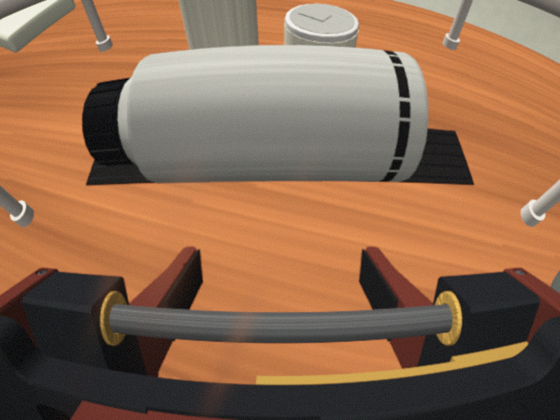

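The flask lies at (275,115) on the strip, with strip showing at both ends: (100,170) and (460,160). Its axis is about 5 mm from the strip middle. I wait briefly to confirm it lies still.

>>> servo_tool(
  rows=[
    [0,0,0,0,0,0,87.8],
    [0,0,0,0,0,0,87.8],
    [0,0,0,0,0,0,87.8],
    [0,0,0,0,0,0,87.8],
    [0,0,0,0,0,0,87.8],
    [0,0,0,0,0,0,87.8],
    [0,0,0,0,0,0,87.8],
    [0,0,0,0,0,0,87.8],
  ],
)

```text
t: 18.73
ee_pos: [547.8, 6.2, 17.8]
orientation: [-2.826, -0.367, -1.083]
ft_force: [-0.0, 0.6, -1.0]
width: 87.8
grasp_force: 0.0
```

```bash
python3 -c "
from h import *
where(); flask(); print(ctrl.close_job())"
```

```text
t 18.73 a,b,z -89.4 0.2 17.8 tilt 41.9 yb 0.0 F [-0.   0.6 -1. ] q [-0.17  0.71  2.31  2.64  0.62 -1.48]
 b -45 n 7153 apex a -4.1 z 85.7 curv -0.017
 b 0 n 7865 apex a -4.4 z 85.6 curv -0.017
 b 45 n 7190 apex a -4.6 z 85.6 curv -0.017
 strip n 3225 a [-24.6  27.1] b [-146.5  149.2] z 1.3
the job is handed in; nothing more can be done
None
```

The steel flask was rolled onto the grip strip and lay still there with its whole tube on the strip, about 5 mm from the middle; the hand was clear of it, and I handed the job in at 18.8 s.

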